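# Brake the shuttle, load a pigment jar label out, release and send it across

## Robot

A 6-joint arm with a two-finger parallel gripper is mounted at the origin on the work surface; the furniture and walls round the work are solid. World frame = base frame: x ahead of the robot, y to its left, z up, the work surface at z = 0. Lengths are in m, angles in rad, forces in N, time in s.
With the tool pointing down it reaches from about 0.35 to 0.925 m from the base axis. Payload 6.4 kg.
Tool frame: the origin (TCP) lies midway between the tips of the shut fingers; the grasp point (between the pads) lies 19 mm behind it (grip_point_offset is the distance from the TCP to the grasp point, in m); z points along the fingers, y is the line along which they close (so a half turn about z gives the same grasp; the last joint's range is limited). The gripper opens to 94 mm and grips with 3 to 60 N. Pads are 16 mm wide; open, the fingers measure 119 mm over their backs; the gripper's body (75 mm by 177 mm) begins 78 mm behind the grasp point.
Start: joints at [-1.393, 0.245, 1.558, -0, 1.339, -0.174], TCP at [0.224, -0.61, 0.205] pointing down, gripper open.
Joint ranges: [-3.13, 3.13], [-1.02, 2.26], [0.13, 2.54], [-0.95, 4.09], [0.21, 2.88], [-2.74, 2.74]. Speed limits (rad/s): [2.57, 2.57, 3.14, 3.14, 3.14, 3.14].

## Interface

Orientations are given as a 3x3 rotation matrix whose columns are the frame's x, y, z axes.
In Python, from rig import * gives the robot as it stands.
- The arm moves only by the tool carry_out, never from a script. Its argument "targets" is a list of rows, each a list of 5 numbers: the finger opening in cm, from 0 to 9.4, then the shift along the tool's x, y, z in cm, then the turn about the tool's z in degrees. A call has 1 to 20 rows; each row is the pose to reach, as a shift and turn from the pose commanded when the call began, along the tool's axes at that moment; what a row does not reach only later rows make up. A row lasts 1/8 s, in which the tool goes at most 62.5 mm and 10.7 degrees, less where a joint would pass 70% of its speed; a pose out of reach is approached as far as the arm can. A call with a gripper value outside its range is refused whole. The fingers move at their own pace and stop on an object; the grip force is fixed at half the most. Time passes only in rows, so rows that repeat a pose let the fingers close. It gives the time, the measured TCP pose, the force, the opening and the grip force at its end, in the units of the state.
- sense(): the state, without advancing time (a new reading comes with each control period).
- capture(name): name is "scene" or "top"; returns the picture (400x640x3 uint8, red, green, blue); there is no depth.
- camera_params(name): a dict with "K" (3x3 intrinsics, pixels), "rvec" (rotation vector, rad) and "tvec" (3), from world to camera coordinates, as OpenCV has them. Camera axes: x right, y down, z forward; pixel columns grow to the right and rows downward; lengths in m; the calibration is good to about 2 mm. A picture is of the moment at which its call begins. camera_params takes no time and is no camera call.
- finish_job(): hands the job in; it is judged then, once.
Trained networks look in the newest picture that a camera, given by its name, has taken for a name from the list of things; names that differ only in an ending like _2 or _b are one class to them, and where a whole thing is asked for, a point or a joint stands for the part that bears it (a point fixed in the world has none). Each returns a list of dicts, best first, with "score" (0 to 1); they miss things now and then, are a little off and sometimes report something else, mostly with a low value. They report only what shows in the picture. A call takes as long as a camera call. They do not tell look-alikes from the thing itself.
- masks_of(camera, target): "region" (400x640 bool, what is visible of it).
- tip_of(camera, target): "xyz" ([x, y, z] in m, in world coordinates, good to about 4 mm: a listed point, or the origin of a listed thing).
The state is a dict: "time": time; "joint_positions": joint angles; "dq": joint speeds; "joint_efforts": joint torques, N m; "tool_pos": TCP position; "tcp_rot": TCP orientation; "wrist_force": force on the tool from outside, world axes, zero at the start; "ft_torque": the same for the moment, N m; "grip_width": finger opening in m; "finger_force": force on a finger pad.
Only numpy, scipy, OpenCV 4.12 (cv2) and the standard library are available. Lean on these libraries where they do the work, as an engineer would, in place of code of your own. Each camera call takes 0.05 s, during which the arm holds its last target. There are 200 camera calls.

## Task

The little rail shuttle rolls freely: push its red brake pedal down until you feel the brake bite firmly and it stays locked, then stand the green-labelled pigment jar upright on the shuttle's round cork spot with the label facing the pedal, without letting the shuttle roll meanwhile. Then flick the pedal all the way back up to release it, and roll the loaded shuttle along its track until it rests against the green end stop. Do not go on leaning hard on the pedal once it has bitten, and leave the other jar and the grout float alone.

Things in the scene. Friction and masses are not known exactly. Their poses are not given: they have to be found in the camera images.
- track: Fixed grey base plate, 173 (x) x 340 (y) x 8 mm, carrying two aluminium rails along its y axis, a dark brake strip in front of them, a black end stop at its -y end and a green end stop at its +y end (stops 60 mm high). Origin on the table under the middle between the rails; -x is the front, towards the robot; +y is the way to the green stop.
- shuttle (a joint): Travel of the plywood shuttle along the track's +y, m: 0 at the black stop, 0.145 against the green stop's rubber buffers. Deck 110 x 145 mm, its floor 51 mm above the table, 7 mm lip round it. Rolls freely (under 1 N) with the brake off; with the brake on it resists 20 N or more. Starts at 0.
- brake (a joint): Lever angle, rad: 0 released (pedal up, lever 0.61 rad above level), growing as the pedal goes down. Stiff hinge, no spring: about 6 N on the pedal moves it either way and it stays where it is left. It locks only once the shoe bites on the dark strip, at 0.55 to 0.95 rad: the strip's height differs each time, so the bite must be felt (force jumps).
- pedal (a point): Centre of the red pedal, 34 mm long (along the lever), 26 mm wide (track y), 12 mm thick, at the end of the lever on the front of the shuttle. 90 mm above the table when up, 27 to 54 mm when locked; open space under it and on either side of it, so it can be pinched across its 26 mm width from above.
- brake_hinge (a point): Hinge axis of the brake lever (along track y), fixed on the shuttle 74 mm in front of its middle, 50 mm above the table; the pedal centre lies 70 mm from it.
- seat (a point): Centre of the 60 mm round cork spot on the shuttle deck, at deck floor height (51 mm above the table; 1 mm thick cork look only); -x points to the pedal, y along the track.
- jar_green: Clear pigment jar with a green label and a white-and-green lid, 46 mm diameter, 98 mm high, 80 to 150 g; loose. Origin at the centre of its underside, z up; the middle of its label faces its own -x.
- label (a point): Middle of the green jar's label: on the jar's -x side, 23.5 mm from its axis, 45 mm above its underside.
- jar_amber: The other pigment jar, amber lid, 45 mm diameter, 100 mm high; loose, a bystander. Origin at the centre of its underside.
- grout_float: Grout float, 190 x 88 x 61 mm, wooden handle on top; loose, a bystander. Origin at the centre of its underside, long along x.
- brake_shoe: Small black rubber shoe, 14 mm round and 24 mm long, carried under the lever 24 mm from its hinge; it touches the dark strip at the bite. Press the pedal slowly to about 15 to 25 N so that the stiff hinge keeps the shoe gripping (6 N or more); a blow or a lean of more than about 50 N crushes it.
There are look-alikes about, which are no part of the job. Leave any black or blue look-alike of the jar_green alone.

How it is judged:
By the outcome, as a careful person would: the job done as asked, in the order asked, and still so for the second after the job is handed in, with the robot touching nothing.
It also fails if it takes over 66 s, if anything falls off the work surface, if the arm or the gripper's body presses on something with over 40 N, if the wrist force passes 120 N, or if a joint passes its speed limit or range.

## Working session

There is one attempt and no reset: what is moved stays moved. The work goes in short steps, Python scripts to look and compute and a tool call to move; the robot and the scene stay as the last step left them, time stands still between calls to the robot, and variables do not carry over. Pictures are saved under pics/ and viewed, at most 10 in all, crops included, and the job is handed in when it is done.

Besides the shell and the picture viewer there is one more tool, called after ">>>" by a JSON object that holds its "method" and its "body". carry_out: Moves the arm, as the interface text tells. Its arguments: {"type":"object","properties":{"targets":{"type":"array"}},"required":["targets"]}

```bash
mkdir -p pics; ls
cat > h.py <<'E'
from rig import *
import numpy as np, cv2
def proj(c,p):
    P=camera_params(c); return cv2.projectPoints(np.array([p],float),np.array(P["rvec"]),np.array(P["tvec"]),np.array(P["K"]),None)[0].ravel()
def ray(c,uv,z):
    P=camera_params(c);R=cv2.Rodrigues(np.array(P["rvec"]))[0];t=np.array(P["tvec"]).ravel()
    d=R.T@np.linalg.inv(P["K"])@np.array([*uv,1.]);o=-R.T@t
    return o+d*(z-o[2])/d[2]
E
python3 - <<'E'
from h import *
s=sense();print(s["time"],s["tool_pos"],s["tcp_rot"],s["wrist_force"],s["grip_width"])
ims=[]
for c in("scene","top"):
    im=capture(c);cv2.imwrite(f"pics/{c}0.png",im[:,:,::-1])
    for t in("track","shuttle","pedal","brake_hinge","seat","jar_green","label","jar_amber","grout_float"):
        print(c,t,[(round(d["score"],2),np.round(d["xyz"],3).tolist(),proj(c,d["xyz"]).astype(int).tolist()) for d in tip_of(c,t)[:4]])
E
```

```text
pics
0.0 [ 0.22386744 -0.60961294  0.20438788] [[ 9.38750746e-01  3.44596746e-01 -3.45103837e-04]
 [ 3.44596789e-01 -9.38749051e-01  1.80877757e-03]
 [ 2.99332965e-04 -1.81691296e-03 -9.99998305e-01]] [ 0.152818   -0.13173164  0.23232715] 0.09409722882941036
scene track [(0.61, [0.612, 0.08, 0.002], [241, 241])]Traceback (most recent call last):
  File "<stdin>", line 7, in <module>
ValueError: it knows: brake_hinge, brake_shoe, grout_float, jar_amber, jar_green, label, pedal, seat, track
```

View pics/scene0.png

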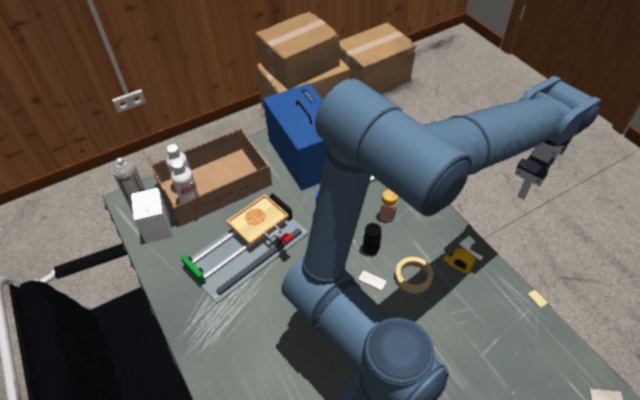

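The scene view shows the shuttle at about (262,218), the red pedal at (290,238) and the green stop at (192,268). The amber jar is at (388,205) and a black look-alike at (372,238). A bit of green shows at (372,178), and something blue at (320,195) behind the arm.

Run:
```python
from h import *
for c in("top","scene"):
    im=capture(c)
    if c=="top": cv2.imwrite(f"pics/{c}1.png",im[:,:,::-1])
    for t in("track","pedal","brake_hinge","seat","jar_green","label","jar_amber","grout_float"):
        print(c,t,[(round(d["score"],2),np.round(d["xyz"],3).tolist(),proj(c,d["xyz"]).astype(int).tolist()) for d in tip_of(c,t)[:4]])
```

```text
top track []
top pedal [(0.78, [0.498, -0.016, 0.091], [259, 221])]
top brake_hinge [(0.65, [0.553, -0.001, 0.052], [255, 204]), (0.59, [0.638, 0.017, 0.05], [250, 174]), (0.56, [0.639, -0.451, 0.002], [414, 175])]
top seat [(0.76, [0.64, 0.018, 0.051], [249, 173])]
top jar_green [(0.93, [0.572, -0.18, 0.002], [321, 199]), (0.72, [0.486, -0.194, -0.0], [326, 229]), (0.69, [0.393, -0.228, -0.002], [339, 262])]
top label [(0.83, [0.584, -0.153, 0.04], [311, 193]), (0.63, [0.403, -0.247, 0.046], [347, 258]), (0.59, [0.472, -0.177, 0.044], [320, 232])]
top jar_amber [(0.74, [0.464, -0.336, 0.001], [377, 236])]
top grout_float [(0.74, [0.643, -0.448, 0.0], [412, 174])]
scene track [(0.57, [0.617, 0.082, 0.004], [239, 239])]
scene pedal [(0.68, [0.499, -0.011, 0.088], [284, 237])]
scene brake_hinge [(0.7, [0.552, -0.0, 0.054], [272, 233]), (0.18, [0.461, -0.338, 0.005], [386, 215])]
scene seat [(0.77, [0.638, 0.012, 0.05], [255, 215])]
scene jar_green [(0.73, [0.388, -0.226, 0.002], [369, 248])]
scene label [(0.68, [0.406, -0.247, 0.051], [373, 231])]
scene jar_amber [(0.59, [0.463, -0.339, 0.005], [386, 214])]
scene grout_float [(0.49, [0.643, -0.449, 0.001], [381, 164])]
```

View pics/top1.png

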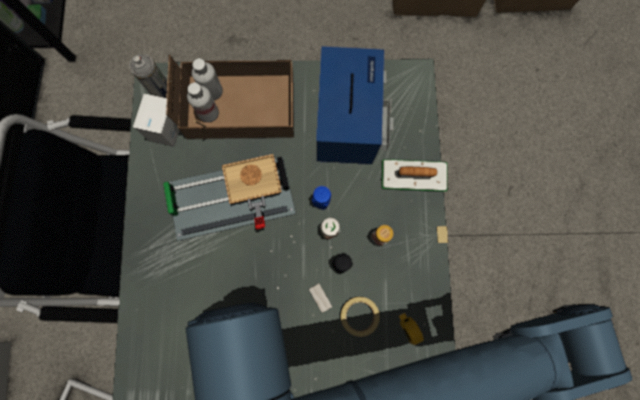

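Candidates by pixel in the top view: a blue-lidded jar (321,197), a white-and-green-lidded jar (330,229), a black jar (342,262) and the amber jar (384,235). By the description I choose (330,229). I'll check it in a crop and measure the track yaw at the same time.

Run:
```python
from h import *
im=capture("top")
a=cv2.resize(im[180:280,280:410],None,fx=6,fy=6,interpolation=cv2.INTER_CUBIC)
cv2.imwrite("pics/crop1.png",a[:600,:780,::-1])
L=[];J=[];S=[];T=[];Pd=[]
for i in range(5):
    im=capture("top")
    for n,l,p in(("jar_green",J,(.486,-.194)),("label",L,(.472,-.177)),("seat",S,(.639,.015)),("pedal",Pd,(.4985,-.0135))):
        for d in tip_of("top",n):
            if np.hypot(*(np.array(d["xyz"])[:2]-p))<.03:l.append(d["xyz"])
for n,l in zip("JLSP",(J,L,S,Pd)):print(n,np.round(l,3).tolist())
# green stop & red pedal by colour
hsv=cv2.cvtColor(im,cv2.COLOR_RGB2HSV)
m=cv2.inRange(hsv,(50,120,50),(85,255,255));m[:, :150]=0;m[:,185:]=0;m[:170]=0;m[225:]=0
q=np.argwhere(m)[:,::-1];w=np.array([ray("top",u,.06)[:2] for u in q]);print("green",len(q),w.mean(0),cv2.minAreaRect(w.astype(np.float32)*1000))
m=cv2.inRange(hsv,(5,60,120),(25,255,255));m[:, :215]=0;m[:,290:]=0;m[:145]=0;m[210:]=0
q=np.argwhere(m)[:,::-1];w=np.array([ray("top",u,.058)[:2] for u in q]);print("deck",len(q),cv2.minAreaRect(w.astype(np.float32)*1000))
print(sense()["time"],proj("top",(.486,-.194,.098)),proj("top",(.486,-.194,0)))
```

```text
J [[0.486, -0.197, -0.0], [0.484, -0.197, 0.002], [0.486, -0.197, 0.002], [0.482, -0.192, 0.001], [0.483, -0.196, 0.002]]
L [[0.471, -0.175, 0.043], [0.478, -0.177, 0.043], [0.473, -0.177, 0.044], [0.473, -0.178, 0.046], [0.475, -0.175, 0.041]]
S [[0.639, 0.016, 0.053], [0.64, 0.019, 0.05], [0.641, 0.016, 0.051], [0.639, 0.018, 0.054]]
P [[0.5, -0.015, 0.091], [0.499, -0.016, 0.091], [0.5, -0.016, 0.088], [0.5, -0.015, 0.09], [0.501, -0.016, 0.092]]
green 183 [0.57407331 0.23613692] ((574.4603271484375, 235.969482421875), (88.82958984375, 15.9058837890625), 11.909124374389648)
deck 2095 ((625.3685302734375, 12.193450927734375), (112.55924224853516, 146.71604919433594), 12.205140113830566)
2.3 [327.63978738 224.88462297] [326.58271701 229.82683717]
```

View pics/crop1.png

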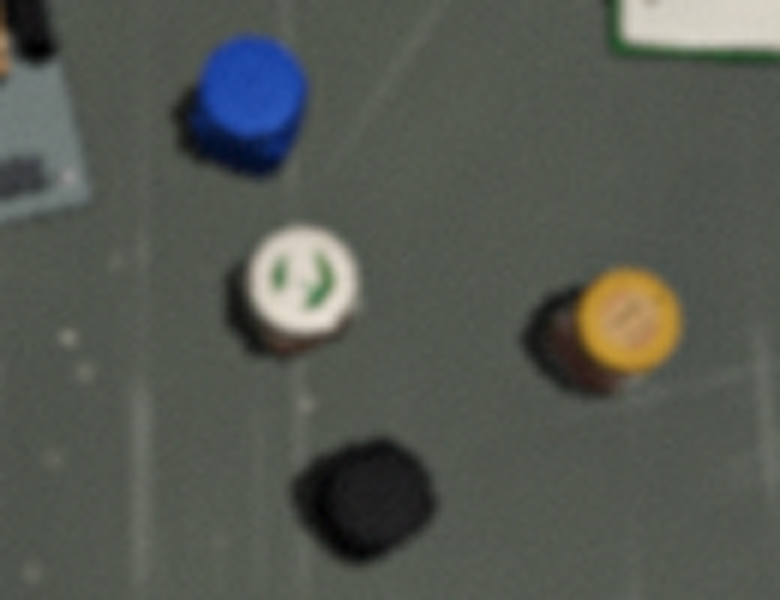

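The crop confirms the white lid with green marks at crop (302,280), full-frame (330,227). Blue and black stand either side of it. First move: shut the fingers above the pedal.

```bash
cat >> h.py <<'E'
def shift(target,yaw=None):
    s=sense();R=np.array(s["tcp_rot"]);d=R.T@(np.array(target)-s["tool_pos"])*100
    cur=np.degrees(np.arctan2(R[1,0],R[0,0]))
    print("shift cm",np.round(d,2),"turn",None if yaw is None else round((cur-yaw+180)%360-180,1),"t",s["time"],"pos",np.round(s["tool_pos"],4),"F",np.round(s["wrist_force"],1),"w",round(s["grip_width"],4))
E
python3 - <<'E'
from h import *
shift((.498,-.0155,.118),12.1)
print(ray("top",(330.3,226.7),.098))
E
```

```text
shift cm [ 46.21 -46.39   8.75] turn 8.1 t 2.3 pos [ 0.224  -0.6102  0.2055] F [ 0.2 -0.6 -0.5] w 0.0941
[ 0.48111191 -0.20082767  0.098     ]
```

>>> {"method": "carry_out", "body": {"targets": [[0,46.2,-46.4,0,8.1],[0,46.2,-46.4,0,8.1],[0,46.2,-46.4,0,8.1],[0,46.2,-46.4,0,8.1],[0,46.2,-46.4,0,8.1],[0,46.2,-46.4,0,8.1],[0,46.2,-46.4,0,8.1],[0,46.2,-46.4,0,8.1],[0,46.2,-46.4,0,8.1],[0,46.2,-46.4,0,8.1],[0,46.2,-46.4,0,8.1],[0,46.2,-46.4,4,8.1],[0,46.2,-46.4,8.7,8.1],[0,46.2,-46.4,8.7,8.1]]}}

```text
time: 4.05
tool_pos: [0.4949, -0.0145, 0.1152]
tcp_rot: [[0.978, 0.209, -0.008], [0.209, -0.978, 0.002], [-0.007, -0.004, -1.0]]
wrist_force: [0.1, -0.1, 1.1]
grip_width: 0.0008
finger_force: 0.0
```

>>> {"method": "carry_out", "body": {"targets": [[0,0,0,0.6,0],[0,0,0,1.0,0],[0,-0.1,0,1.4,0],[0,-0.2,0,1.8,0],[0,-0.3,0,2.2,0],[0,-0.4,0,2.6,0],[0,-0.5,0,3.0,0],[0,-0.6,0,3.4,0],[0,-0.7,0,3.8,0],[0,-0.7,0,4.2,0],[0,-0.7,0,4.5,0],[0,-0.7,0,4.5,0]]}}

```text
time: 5.55
tool_pos: [0.4913, -0.0172, 0.0741]
tcp_rot: [[0.978, 0.209, 0.001], [0.209, -0.978, -0.001], [0.001, 0.001, -1.0]]
wrist_force: [-0.9, -1.1, 3.5]
grip_width: 0.0006
finger_force: 1.7
```

>>> {"method": "carry_out", "body": {"targets": [[0,0,0,0.2,0],[0,0,0,0.4,0],[0,0,0,0.6,0],[0,0,0,0.8,0],[0,0,0,0.8,0]]}}

```text
time: 6.18
tool_pos: [0.4908, -0.0171, 0.0657]
tcp_rot: [[0.978, 0.209, -0.001], [0.209, -0.978, -0.0], [-0.001, 0.0, -1.0]]
wrist_force: [-2.6, -0.7, 3.8]
grip_width: 0.0003
finger_force: 1.9
```

>>> {"method": "carry_out", "body": {"targets": [[0,0,0,0.1,0],[0,0,0,0.3,0],[0,0,0,0.4,0]]}}

```text
time: 6.55
tool_pos: [0.4906, -0.017, 0.0616]
tcp_rot: [[0.978, 0.209, -0.001], [0.209, -0.978, -0.0], [-0.001, 0.0, -1.0]]
wrist_force: [-3.7, -1.3, 5.7]
grip_width: 0.0008
finger_force: 2.6
```

>>> {"method": "carry_out", "body": {"targets": [[0,0,0,0.15,0],[0,0,0,0.3,0],[0,0,0,0.3,0]]}}

```text
time: 6.92
tool_pos: [0.4906, -0.017, 0.0584]
tcp_rot: [[0.978, 0.209, -0.001], [0.209, -0.978, -0.0], [-0.001, -0.0, -1.0]]
wrist_force: [-2.7, -0.6, 3.3]
grip_width: 0.0008
finger_force: 1.9
```

>>> {"method": "carry_out", "body": {"targets": [[0,0,0,0.1,0],[0,0,0,0.2,0],[0,0,0,0.2,0]]}}

```text
time: 7.3
tool_pos: [0.4906, -0.0169, 0.0564]
tcp_rot: [[0.978, 0.209, -0.001], [0.209, -0.978, -0.0], [-0.001, -0.0, -1.0]]
wrist_force: [-2.6, 0.0, 4.2]
grip_width: 0.0005
finger_force: 2.0
```

>>> {"method": "carry_out", "body": {"targets": [[0,0,0,0.1,0],[0,0,0,0.2,0],[0,0,0,0.2,0]]}}

```text
time: 7.68
tool_pos: [0.4905, -0.0169, 0.0544]
tcp_rot: [[0.978, 0.209, -0.001], [0.209, -0.978, -0.0], [-0.001, -0.0, -1.0]]
wrist_force: [-4.4, -1.3, 5.7]
grip_width: 0.0003
finger_force: 2.8
```

>>> {"method": "carry_out", "body": {"targets": [[0,0,0,0.1,0],[0,0,0,0.2,0],[0,0,0,0.2,0]]}}

```text
time: 8.05
tool_pos: [0.4905, -0.0169, 0.0524]
tcp_rot: [[0.978, 0.209, -0.001], [0.209, -0.978, -0.0], [-0.001, -0.0, -1.0]]
wrist_force: [-5.0, -1.6, 5.5]
grip_width: 0.0003
finger_force: 2.9
```

>>> {"method": "carry_out", "body": {"targets": [[0,0,0,0.1,0],[0,0,0,0.2,0],[0,0,0,0.2,0]]}}

```text
time: 8.43
tool_pos: [0.4905, -0.0169, 0.0504]
tcp_rot: [[0.978, 0.209, -0.001], [0.209, -0.978, -0.0], [-0.001, -0.0, -1.0]]
wrist_force: [-4.3, -1.0, 5.5]
grip_width: 0.0006
finger_force: 2.9
```

>>> {"method": "carry_out", "body": {"targets": [[0,0,0,0.1,0],[0,0,0,0.2,0],[0,0,0,0.2,0]]}}

```text
time: 8.8
tool_pos: [0.4905, -0.0169, 0.0484]
tcp_rot: [[0.978, 0.209, -0.001], [0.209, -0.978, -0.0], [-0.001, -0.0, -1.0]]
wrist_force: [-4.1, -0.8, 4.3]
grip_width: 0.0002
finger_force: 2.9
```

>>> {"method": "carry_out", "body": {"targets": [[0,0,0,0.1,0],[0,0,0,0.2,0],[0,0,0,0.2,0]]}}

```text
time: 9.18
tool_pos: [0.4906, -0.0169, 0.0464]
tcp_rot: [[0.978, 0.209, -0.001], [0.209, -0.978, -0.0], [-0.001, -0.0, -1.0]]
wrist_force: [-4.9, -1.0, 5.3]
grip_width: 0.0004
finger_force: 2.9
```

>>> {"method": "carry_out", "body": {"targets": [[0,0,0,0.1,0],[0,0,0,0.2,0],[0,0,0,0.2,0]]}}

```text
time: 9.55
tool_pos: [0.4907, -0.0169, 0.0444]
tcp_rot: [[0.978, 0.209, -0.001], [0.209, -0.978, 0.0], [-0.001, -0.0, -1.0]]
wrist_force: [-3.9, -0.4, 5.3]
grip_width: 0.0007
finger_force: 2.9
```

>>> {"method": "carry_out", "body": {"targets": [[0,0,0,0.1,0],[0,0,0,0.2,0],[0,0,0,0.2,0]]}}

```text
time: 9.93
tool_pos: [0.4909, -0.0169, 0.0426]
tcp_rot: [[0.978, 0.209, -0.0], [0.209, -0.978, 0.0], [-0.0, -0.0, -1.0]]
wrist_force: [-1.6, -1.3, 4.5]
grip_width: 0.0004
finger_force: 2.9
```

>>> {"method": "carry_out", "body": {"targets": [[0,0,0,0.1,0],[0,0,0,0.2,0],[0,0,0,0.2,0]]}}

```text
time: 10.3
tool_pos: [0.4911, -0.0168, 0.0409]
tcp_rot: [[0.978, 0.209, 0.0], [0.209, -0.978, 0.0], [0.0, -0.0, -1.0]]
wrist_force: [-4.0, 0.3, 7.6]
grip_width: 0.0004
finger_force: 4.0
```

>>> {"method": "carry_out", "body": {"targets": [[0,0,0,0.05,0],[0,0,0,0.1,0],[0,0,0,0.1,0]]}}

```text
time: 10.68
tool_pos: [0.4912, -0.0168, 0.0404]
tcp_rot: [[0.978, 0.209, -0.0], [0.209, -0.978, 0.0], [-0.0, -0.0, -1.0]]
wrist_force: [-4.9, 0.5, 11.2]
grip_width: 0.0001
finger_force: 6.0
```

>>> {"method": "carry_out", "body": {"targets": [[0,0,0,0.05,0],[0,0,0,0.1,0],[0,0,0,0.1,0]]}}

```text
time: 11.05
tool_pos: [0.4914, -0.0168, 0.0399]
tcp_rot: [[0.978, 0.209, -0.0], [0.209, -0.978, 0.0], [-0.0, -0.0, -1.0]]
wrist_force: [-7.0, 1.4, 15.5]
grip_width: 0.0008
finger_force: 8.0
```

>>> {"method": "carry_out", "body": {"targets": [[0,0,0,0.05,0],[0,0,0,0.1,0],[0,0,0,0.14,0],[0,0,0,0.14,0]]}}

```text
time: 11.55
tool_pos: [0.4916, -0.0168, 0.0392]
tcp_rot: [[0.978, 0.209, -0.0], [0.209, -0.978, 0.0], [-0.0, -0.0, -1.0]]
wrist_force: [-10.0, 1.5, 20.0]
grip_width: 0.0003
finger_force: 10.9
```

>>> {"method": "carry_out", "body": {"targets": [[0,0,0,-2,0],[0,0,0,-6,0],[8,0,0,-12,0],[8,-2,6,-13.5,0],[8,-4.7,12,-13.5,0],[8,-4.7,17.6,-13.5,0],[8,-4.7,17.6,-12,0],[8,-4.7,17.6,-7,0],[8,-4.7,17.6,-4,0],[8,-4.7,17.6,-1,0],[8,-4.7,17.6,-0.8,0],[8,-4.7,17.6,-0.8,0]]}}

```text
time: 13.05
tool_pos: [0.4822, -0.1982, 0.0455]
tcp_rot: [[0.978, 0.21, 0.001], [0.21, -0.978, -0.0], [0.001, 0.0, -1.0]]
wrist_force: [0.4, -0.4, 0.1]
grip_width: 0.08
finger_force: 0.0
```

Run:
```python
from h import *
shift((.4825,-.199,.042),12.1)
im=capture("top")
for n in("jar_green","pedal","seat"):print([(round(d["score"],2),np.round(d["xyz"],3).tolist()) for d in tip_of("top",n)])
b=capture("scene")
o=np.hstack([cv2.resize(im[190:270,270:370],(400,320),interpolation=3),cv2.resize(b[180:260,300:400],(400,320),interpolation=3)])
cv2.imwrite("pics/g1.png",o[:,:,::-1])
```

```text
shift cm [0.02 0.08 0.35] turn 0.0 t 13.05 pos [ 0.4822 -0.1982  0.0455] F [ 0.4 -0.4  0.1] w 0.08
[(0.65, [0.394, -0.229, -0.003]), (0.57, [0.611, 0.086, -0.004])]
[(0.77, [0.492, -0.018, 0.03])]
[(0.9, [0.639, 0.016, 0.052])]
```

View pics/g1.png

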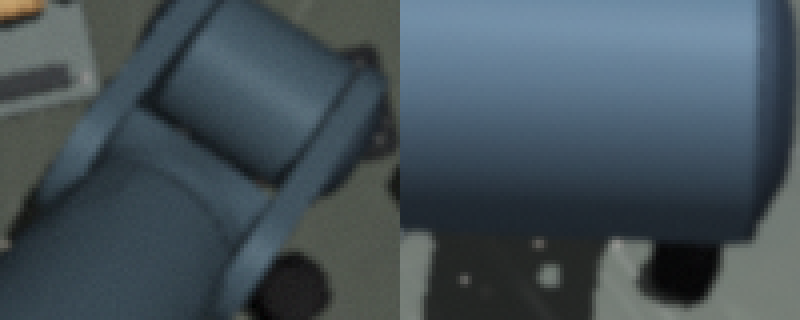

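The arm hides the jar in both views and the black jar has not moved. The pedal is down at z≈0.03. Closing.

>>> {"method": "carry_out", "body": {"targets": [[4,0,0,0,0],[4,0,0,0,0],[4,0,0,0,0],[4,0,0,0,0],[4,0,0,0,0],[4,0,0,-1,0],[4,0,0,-4,0],[4,0,0,-8,0],[4,0,0,-12,0],[4,0,0,-12,0]]}}

```text
time: 14.55
tool_pos: [0.4838, -0.2002, 0.169]
tcp_rot: [[0.978, 0.209, 0.006], [0.209, -0.978, -0.004], [0.005, 0.006, -1.0]]
wrist_force: [0.0, 0.6, -2.0]
grip_width: 0.0478
finger_force: 29.1
```

>>> {"method": "carry_out", "body": {"targets": [[4,2,-2,0,0],[4,5,-4.5,0,-8],[4,8,-7.3,0,-17],[4,11,-10,0,-26],[4,14,-12.7,0,-35],[4,16,-14.6,0,-44],[4,18,-16.4,0,-53],[4,19.8,-18,0,-62],[4,19.8,-18,0,-71],[4,19.8,-18,0,-77],[4,19.8,-18,0,-77],[4,19.8,-18,0,-77]]}}

```text
time: 16.05
tool_pos: [0.6372, 0.0186, 0.1639]
tcp_rot: [[0.018, 1.0, -0.002], [1.0, -0.018, 0.0], [0.0, -0.002, -1.0]]
wrist_force: [0.1, -0.8, -1.7]
grip_width: 0.0475
finger_force: 29.1
```

Run:
```python
from h import *
shift((.64,.0165,.10),89.1)
for c in("scene","top"):
    im=capture(c)
    u,v=proj(c,(.64,.0165,.15)).astype(int);print(c,u,v)
    cv2.imwrite(f"pics/p_{c}.png",cv2.resize(im[v-40:v+40,u-50:u+50],(800,640),interpolation=3)[:600,:,::-1])
    if c=="scene": A=im[v-40:v+40,u-50:u+50]
    for n in("jar_green","label","pedal","seat"):print(n,[(round(d["score"],2),np.round(d["xyz"],3).tolist()) for d in tip_of(c,n)])
cv2.imwrite("pics/p.png",np.hstack([cv2.resize(x,(400,320),interpolation=3) for x in(A,im[v-40:v+40,u-50:u+50])])[:,:,::-1])
```

```text
shift cm [-0.21  0.3   6.38] turn -0.1 t 16.05 pos [0.6372 0.0186 0.1639] F [ 0.1 -0.8 -1.7] w 0.0475
scene 249 193
jar_green [(0.65, [0.39, -0.225, 0.0]), (0.41, [0.638, 0.019, 0.117])]
label [(0.74, [0.643, -0.448, 0.002]), (0.57, [0.613, 0.016, 0.16]), (0.56, [0.402, -0.251, 0.05])]
pedal []
seat []
top 244 163
jar_green [(0.75, [0.572, -0.178, 0.003]), (0.61, [0.392, -0.228, -0.002]), (0.41, [0.639, 0.025, 0.119])]
label [(0.8, [0.403, -0.249, 0.048]), (0.56, [0.583, -0.152, 0.043]), (0.53, [0.614, 0.016, 0.163])]
pedal [(0.84, [0.49, -0.016, 0.033])]
seat [(0.7, [0.639, 0.017, 0.052])]
```

View pics/p.png

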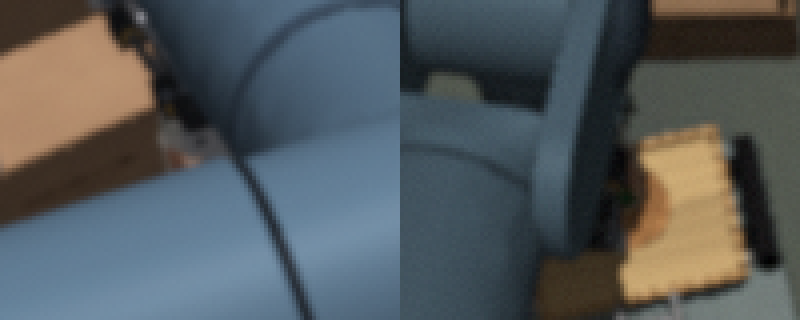

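>>> {"method": "carry_out", "body": {"targets": [[4,-0.2,0.2,1,0],[4,-0.2,0.2,2.5,0],[4,-0.2,0.2,4,0],[4,-0.2,0.2,5.2,0],[4,-0.2,0.2,5.9,0],[4,-0.2,0.2,6.2,0],[4,-0.2,0.2,6.4,0],[4,-0.2,0.2,6.4,0]]}}

```text
time: 17.55
tool_pos: [0.64, 0.0165, 0.1014]
tcp_rot: [[0.017, 1.0, 0.001], [1.0, -0.017, -0.0], [-0.0, 0.001, -1.0]]
wrist_force: [1.1, -0.4, -1.6]
grip_width: 0.0473
finger_force: 29.1
```

>>> {"method": "carry_out", "body": {"targets": [[4,0,0,0.1,0],[4,0,0,0.2,0],[4,0,0,0.2,0]]}}

```text
time: 17.92
tool_pos: [0.6397, 0.0165, 0.099]
tcp_rot: [[0.016, 1.0, -0.0], [1.0, -0.016, 0.0], [0.0, -0.0, -1.0]]
wrist_force: [0.3, 0.1, -1.6]
grip_width: 0.0476
finger_force: 29.1
```

>>> {"method": "carry_out", "body": {"targets": [[4,0,0,0.1,0],[4,0,0,0.2,0],[4,0,0,0.2,0]]}}

```text
time: 18.3
tool_pos: [0.6397, 0.0165, 0.0969]
tcp_rot: [[0.016, 1.0, -0.0], [1.0, -0.016, 0.0], [0.0, -0.0, -1.0]]
wrist_force: [-0.7, 1.3, -0.5]
grip_width: 0.0472
finger_force: 29.1
```

>>> {"method": "carry_out", "body": {"targets": [[4,0,0,0.05,0],[4,0,0,0.1,0],[4,0,0,0.1,0]]}}

```text
time: 18.68
tool_pos: [0.6398, 0.0165, 0.0962]
tcp_rot: [[0.016, 1.0, 0.0], [1.0, -0.016, -0.0], [-0.0, 0.0, -1.0]]
wrist_force: [0.3, -0.2, -0.8]
grip_width: 0.0475
finger_force: 29.1
```

>>> {"method": "carry_out", "body": {"targets": [[4,0,0,0.05,0],[4,0,0,0.1,0],[4,0,0,0.1,0]]}}

```text
time: 19.05
tool_pos: [0.6399, 0.0165, 0.0961]
tcp_rot: [[0.016, 1.0, -0.0], [1.0, -0.016, -0.0], [-0.0, -0.0, -1.0]]
wrist_force: [-2.5, 0.4, 5.5]
grip_width: 0.0479
finger_force: 29.1
```

>>> {"method": "carry_out", "body": {"targets": [[4,0,0,0.05,0],[4,0,0,0.1,0],[4,0,0,0.1,0]]}}

```text
time: 19.42
tool_pos: [0.6399, 0.0165, 0.096]
tcp_rot: [[0.016, 1.0, -0.0], [1.0, -0.016, -0.0], [-0.0, -0.0, -1.0]]
wrist_force: [-5.0, 0.2, 9.5]
grip_width: 0.0477
finger_force: 29.1
```

>>> {"method": "carry_out", "body": {"targets": [[4,0,0,-0.2,0],[6,0,0,-0.2,0],[8,0,0,-0.2,0],[8,0,0,-0.2,0],[8,0,0,-0.2,0],[8,0,0,-2,0],[8,0,0,-6,0],[8,0,0,-11,0],[8,-5,-4,-12,8],[8,-10,-8,-12,18],[8,-15,-11,-12,28],[8,-20,-14,-12,38],[8,-24,-16,-12,48],[8,-24,-16,-12,58],[8,-24,-16,-12,68],[8,-24,-16,-12,77],[8,-24,-16,-12,77]]}}

```text
time: 21.55
tool_pos: [0.4761, -0.221, 0.2154]
tcp_rot: [[0.978, 0.211, 0.001], [0.211, -0.978, -0.001], [0.001, 0.001, -1.0]]
wrist_force: [-0.4, 0.7, -0.9]
grip_width: 0.0798
finger_force: 0.0
```

Run:
```python
from h import *
shift((.492,-.017,.15),12.1)
o=[]
for c in("scene","top"):
    im=capture(c)
    u,v=proj(c,(.6,0,.07)).astype(int);o.append(cv2.resize(im[v-40:v+40,u-50:u+50],(400,320),interpolation=3))
    for n in("jar_green","label","pedal","brake_hinge","seat"):print(c,n,[(round(d["score"],2),np.round(d["xyz"],3).tolist()) for d in tip_of(c,n)])
cv2.imwrite("pics/q.png",np.hstack(o)[:,:,::-1])
```

```text
shift cm [  5.84 -19.62   6.52] turn 0.1 t 21.55 pos [ 0.4761 -0.221   0.2154] F [-0.4  0.7 -0.9] w 0.0798
scene jar_green []
scene label [(0.67, [0.618, 0.014, 0.098])]
scene pedal []
scene brake_hinge []
scene seat []
top jar_green [(0.68, [0.552, 0.002, 0.048]), (0.67, [0.641, 0.021, 0.053]), (0.61, [0.393, -0.227, -0.0])]
top label [(0.96, [0.615, 0.015, 0.095]), (0.61, [0.403, -0.246, 0.047])]
top pedal [(0.57, [0.49, -0.016, 0.03])]
top brake_hinge [(0.79, [0.552, 0.004, 0.056])]
top seat [(0.85, [0.637, 0.017, 0.052])]
```

View pics/q.png

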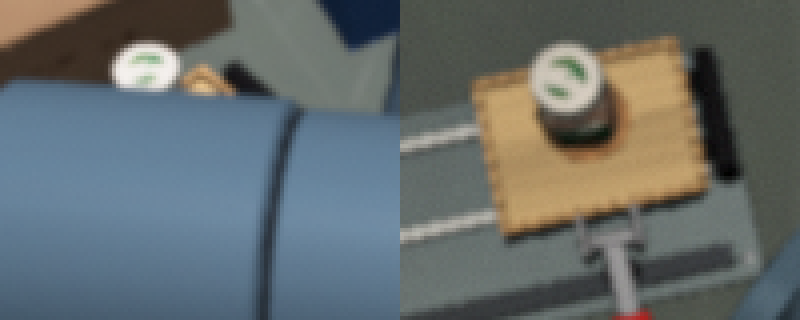

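The jar stands upright on the cork with its label towards the pedal, at crop right (588,130). The lid is at (570,78). A quick measurement of the centring and label angle follows.

Run:
```python
from h import *
im=capture("top")
u,v=proj("top",(.6,0,.07)).astype(int)
print("lid",ray("top",(u-50+570/4,v-40+77/4),.149))
L=[]
for i in range(6):
    capture("top")
    L.append([next((d["xyz"] for d in tip_of("top",n) if abs(d["xyz"][0]-x)<.015 and abs(d["xyz"][1]-.017)<.02),[np.nan]*3) for n,x in(("jar_green",.64),("label",.617),("seat",.64),("pedal",.49))])
m=np.nanmean(L,0);print(np.round(m,4));d=m[1]-m[0];print(np.degrees(np.arctan2(d[1],d[0]))%360)
hsv=cv2.cvtColor(im,cv2.COLOR_RGB2HSV)
uj=proj("top",(.617,.0115,.075)).astype(int);print("label192 proj in crop",(uj-[u-50,v-40])*4)
for a in(172,182,192,202,212):
    p=np.array([.640+.0235*np.cos(np.radians(a)),.0165+.0235*np.sin(np.radians(a)),.096]);print(a,(proj("top",p)-[u-50,v-40])*4)
g=cv2.resize(im[v-40:v+40,u-50:u+50],(400,320))[110:155,520:640].astype(int);k=(g[...,1]-g[...,0]>8);q=np.argwhere(k);print("green px",len(q),q.mean(0)[::-1]+[520,110],q.min(0)[::-1]+[520,110],q.max(0)[::-1]+[520,110])
```

```text
lid [ 0.63463784 -0.24414572  0.149     ]
[[0.6416 0.0217 0.0502]
 [0.616  0.014  0.094 ]
 [0.6403 0.0176 0.0515]
 [   nan    nan    nan]]
196.72590933231925
label192 proj in crop [184 136]
172 [169.44336099 130.84028211]
182 [175.58594729 131.05743688]
192 [181.70397408 130.23612871]
202 [187.60948399 128.40195258]
212 [193.12131023 125.61191764]<stdin>:9: RuntimeWarning: Mean of empty slice
<stdin>:14: RuntimeWarning: Mean of empty slice.
  ret = um.true_divide(
Traceback (most recent call last):
ValueError: zero-size array to reduction operation minimum which has no identity
```

>>> {"method": "carry_out", "body": {"targets": [[5,2,-6,0,0],[5,4,-12,0,0],[5,5.6,-18,0,0],[5,5.6,-19.7,3,0],[5,5.6,-19.7,7,0],[5,5.6,-19.7,11,0],[5,5.6,-19.7,14,0],[5,5.6,-19.7,16,0],[5,5.6,-19.7,17.5,0],[5,5.6,-19.7,18.8,0],[5,5.6,-19.7,19.5,0],[5,5.6,-19.7,19.5,0]]}}

```text
time: 25.2
tool_pos: [0.4894, -0.0164, 0.0189]
tcp_rot: [[0.978, 0.209, -0.0], [0.209, -0.978, 0.0], [-0.0, -0.0, -1.0]]
wrist_force: [-0.2, -0.1, 0.1]
grip_width: 0.0499
finger_force: 0.0
```

>>> {"method": "carry_out", "body": {"targets": [[2,0,0,0,0],[2,0,0,0,0],[2,0,0,0,0],[2,0,0,0,0]]}}

```text
time: 25.7
tool_pos: [0.4893, -0.0144, 0.0195]
tcp_rot: [[0.978, 0.208, -0.0], [0.208, -0.978, 0.004], [0.001, -0.004, -1.0]]
wrist_force: [-1.1, 8.6, 4.7]
grip_width: 0.0253
finger_force: 30.0
```

>>> {"method": "carry_out", "body": {"targets": [[2,0,-0.2,0,0],[2,0,-0.2,0,0],[2,-0.1,-0.2,-0.6,0],[2,-0.2,-0.2,-1.2,0],[2,-0.25,-0.2,-1.9,0],[2,-0.2,-0.2,-2.6,0],[2,-0.1,-0.2,-3.3,0],[2,0.05,-0.2,-4.0,0],[2,0.25,-0.2,-4.5,0],[2,0.45,-0.2,-5.0,0],[2,0.7,-0.2,-5.4,0],[2,0.9,-0.2,-5.7,0],[2,0.9,-0.2,-5.7,0]]}}

```text
time: 27.32
tool_pos: [0.4973, -0.0126, 0.0763]
tcp_rot: [[0.978, 0.209, -0.002], [0.209, -0.978, -0.0], [-0.002, -0.0, -1.0]]
wrist_force: [-6.4, -1.1, -5.3]
grip_width: 0.0254
finger_force: 30.0
```

Run:
```python
from h import *
shift((.5,-.0155,.071),12.1)
for c in("top","scene"):
    im=capture(c)
    for n in("pedal","label","jar_green","seat"):print(c,n,[(round(d["score"],2),np.round(d["xyz"],3).tolist()) for d in tip_of(c,n)])
```

```text
shift cm [0.2  0.34 0.53] turn -0.0 t 27.325 pos [ 0.4973 -0.0126  0.0763] F [-6.4 -1.1 -5.3] w 0.0254
top pedal []
top label [(0.72, [0.401, -0.244, 0.047]), (0.71, [0.583, -0.152, 0.04]), (0.61, [0.616, 0.014, 0.092])]
top jar_green [(0.9, [0.642, 0.02, 0.051]), (0.78, [0.57, -0.18, 0.003]), (0.56, [0.395, -0.226, -0.007])]
top seat [(0.88, [0.638, 0.019, 0.054])]
scene pedal []
scene label [(0.89, [0.618, 0.014, 0.096])]
scene jar_green [(0.58, [0.64, 0.019, 0.053])]
scene seat [(0.54, [0.637, 0.012, 0.049])]
```

>>> {"method": "carry_out", "body": {"targets": [[2,0.15,0,-0.2,0],[2,0.3,0,-0.4,0],[2,0.3,0,-0.4,0]]}}

```text
time: 28.2
tool_pos: [0.5001, -0.012, 0.0801]
tcp_rot: [[0.978, 0.209, -0.002], [0.209, -0.978, -0.0], [-0.002, -0.0, -1.0]]
wrist_force: [-5.1, -0.5, -6.6]
grip_width: 0.0254
finger_force: 30.0
```

>>> {"method": "carry_out", "body": {"targets": [[2,0.15,0,-0.2,0],[2,0.3,0,-0.4,0],[2,0.3,0,-0.4,0]]}}

```text
time: 28.58
tool_pos: [0.5034, -0.0113, 0.0842]
tcp_rot: [[0.978, 0.209, -0.001], [0.209, -0.978, 0.0], [-0.001, -0.0, -1.0]]
wrist_force: [-5.7, -0.2, -6.7]
grip_width: 0.0255
finger_force: 30.0
```

>>> {"method": "carry_out", "body": {"targets": [[2,0.1,0,-0.15,0],[2,0.2,0,-0.3,0],[2,0.2,0,-0.3,0]]}}

```text
time: 28.95
tool_pos: [0.505, -0.0107, 0.0862]
tcp_rot: [[0.978, 0.209, -0.001], [0.209, -0.978, 0.001], [-0.001, -0.001, -1.0]]
wrist_force: [-3.1, -0.6, -14.8]
grip_width: 0.0257
finger_force: 30.0
```

>>> {"method": "carry_out", "body": {"targets": [[2,0,-0.2,0,0],[2,0,-0.6,0,0],[2,0,-1.2,0,0],[2,0,-2.0,0,0],[2,0,-2.8,0,0],[2,0,-3.6,0,0],[2,0,-4.4,0,0],[2,0,-5.2,0,0],[2,0,-6.0,0,0],[2,0,-6.8,0,0],[2,0,-7.6,0,0],[2,0,-8.4,0,0],[2,0,-9.2,0,0],[2,0,-10.0,0,0],[2,0,-10.8,0,0],[2,0,-11.6,0,0],[2,0,-12.3,0,0],[2,0,-12.9,0,0],[2,0,-13.3,0,0],[2,0,-13.5,0,0]]}}

```text
time: 31.45
tool_pos: [0.4767, 0.1217, 0.0866]
tcp_rot: [[0.978, 0.209, -0.001], [0.209, -0.978, 0.0], [-0.001, -0.001, -1.0]]
wrist_force: [-3.9, -0.8, -24.4]
grip_width: 0.0255
finger_force: 30.0
```

Run:
```python
from h import *
shift((.5,-.0155,.071),12.1)
capture("top")
for n in("pedal","label","jar_green","seat"):print(n,[(round(d["score"],2),np.round(d["xyz"],3).tolist()) for d in tip_of("top",n)])
```

```text
shift cm [-0.59 13.9   1.55] turn -0.0 t 31.45 pos [0.4767 0.1217 0.0866] F [ -3.9  -0.8 -24.4] w 0.0255
pedal []
label [(0.8, [0.402, -0.249, 0.047]), (0.73, [0.582, -0.152, 0.041]), (0.6, [0.587, 0.15, 0.093]), (0.28, [0.612, 0.156, 0.052])]
jar_green [(0.84, [0.612, 0.156, 0.051]), (0.81, [0.391, -0.228, -0.003]), (0.8, [0.571, -0.184, 0.002])]
seat []
```

>>> {"method": "carry_out", "body": {"targets": [[2,0,-0.1,0.1,0],[2,0,-0.3,0.2,0],[2,0,-0.5,0.2,0],[2,0,-0.7,0.2,0],[2,0,-0.8,0.2,0],[2,0,-0.8,0.2,0]]}}

```text
time: 32.45
tool_pos: [0.4751, 0.1293, 0.0864]
tcp_rot: [[0.978, 0.209, -0.002], [0.209, -0.978, -0.0], [-0.002, -0.0, -1.0]]
wrist_force: [-9.8, -2.3, -11.7]
grip_width: 0.0257
finger_force: 30.0
```

>>> {"method": "carry_out", "body": {"targets": [[2,0,-0.1,0,0],[2,0,-0.2,0,0],[2,0,-0.2,0,0]]}}

```text
time: 32.83
tool_pos: [0.4749, 0.1306, 0.0864]
tcp_rot: [[0.978, 0.21, -0.002], [0.209, -0.978, -0.002], [-0.002, 0.001, -1.0]]
wrist_force: [-9.3, -5.1, -12.5]
grip_width: 0.0255
finger_force: 30.0
```

>>> {"method": "carry_out", "body": {"targets": [[2,0,-0.1,0,0],[2,0,-0.2,0,0],[2,0,-0.2,0,0],[2,0,-0.2,0,0]]}}

```text
time: 33.33
tool_pos: [0.4748, 0.1308, 0.0864]
tcp_rot: [[0.978, 0.21, -0.002], [0.21, -0.978, -0.005], [-0.003, 0.005, -1.0]]
wrist_force: [-9.0, -11.6, -13.7]
grip_width: 0.0256
finger_force: 30.0
```

>>> {"method": "carry_out", "body": {"targets": [[2,-0.1,0.1,0.1,0],[2,-0.1,0.15,0.1,0],[2,-0.1,0.15,0.1,0],[5,-0.1,0.15,0.1,0],[5,-0.1,0.15,0.1,0],[5,-0.1,0.15,0.1,0],[5,-0.1,0.15,-1,0],[5,-0.1,0.15,-4,0],[5,-0.1,0.15,-9,0],[5,-5,3,-10,0],[5,-8,9,-10,0],[5,-10,15,-10,0],[5,-10,20,-10,0],[5,-10,24,-10,0],[5,-10,24,-10,0]]}}

```text
time: 35.2
tool_pos: [0.4279, -0.125, 0.1862]
tcp_rot: [[0.979, 0.205, 0.002], [0.205, -0.979, -0.001], [0.001, 0.001, -1.0]]
wrist_force: [-0.7, -0.1, 0.5]
grip_width: 0.0499
finger_force: 0.0
```

Run:
```python
from h import *
shift((.5,-.0155,.071),12.1)
o=[]
for c in("scene","top"):
    im=capture(c)
    u,v=proj(c,(.58,.13,.07)).astype(int);o.append(cv2.resize(im[v-40:v+40,u-50:u+50],(400,320),interpolation=3))
    for n in("jar_green","label","pedal","brake_hinge","seat","jar_amber","grout_float"):print(c,n,[(round(d["score"],2),np.round(d["xyz"],3).tolist()) for d in tip_of(c,n)])
cv2.imwrite("pics/r.png",np.hstack(o)[:,:,::-1])
```

```text
shift cm [ 9.29 -9.25 11.52] turn -0.3 t 35.2 pos [ 0.4279 -0.125   0.1862] F [-0.7 -0.1  0.5] w 0.0499
scene jar_green [(0.78, [0.389, -0.227, 0.002]), (0.74, [0.607, 0.16, 0.052]), (0.44, [0.59, 0.156, 0.095])]
scene label [(0.85, [0.587, 0.154, 0.094]), (0.63, [0.405, -0.25, 0.05])]
scene pedal [(0.48, [0.468, 0.13, 0.09])]
scene brake_hinge [(0.81, [0.522, 0.14, 0.053])]
scene seat [(0.72, [0.606, 0.154, 0.05])]
scene jar_amber [(0.74, [0.465, -0.339, 0.006])]
scene grout_float [(0.89, [0.64, -0.447, 0.0])]
top jar_green [(0.95, [0.609, 0.163, 0.05]), (0.92, [0.572, -0.176, -0.001]), (0.73, [0.392, -0.228, -0.003])]
top label [(0.71, [0.584, 0.155, 0.091]), (0.6, [0.403, -0.25, 0.048]), (0.53, [0.582, -0.153, 0.042])]
top pedal [(0.59, [0.472, 0.13, 0.093])]
top brake_hinge [(0.92, [0.522, 0.143, 0.047])]
top seat [(0.92, [0.611, 0.159, 0.052])]
top jar_amber []
top grout_float [(0.7, [0.639, -0.449, 0.0]), (0.56, [0.47, 0.129, 0.09])]
```

View pics/r.png

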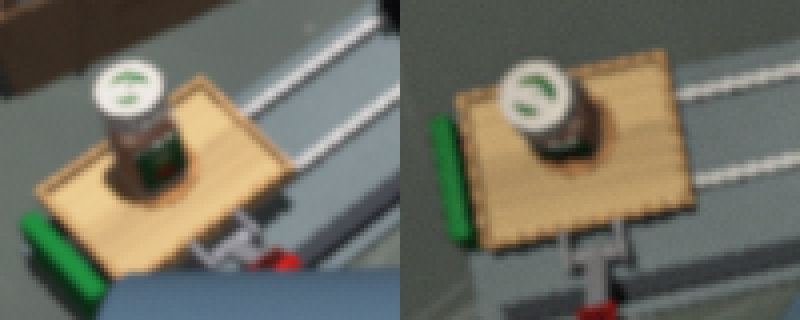

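The shuttle sits at the green stop, right view (455,180), with the jar upright and the label to the front. The pedal is up. One measurement of the final travel by the same deck fit as at the start.

Run:
```python
from h import *
im=capture("top");hsv=cv2.cvtColor(im,cv2.COLOR_RGB2HSV)
u,v=proj("top",(.595,.154,.058)).astype(int)
m=cv2.inRange(hsv,(5,60,120),(25,255,255));k=np.zeros_like(m);k[v-32:v+36,u-38:u+40]=255;m&=k
q=np.argwhere(m)[:,::-1];w=np.array([ray("top",x,.058)[:2] for x in q]);r=cv2.minAreaRect(w.astype(np.float32)*1000);print(r)
print((np.array(r[0])/1000-[.62537,.01219])@[-.2096,.978],sense()["time"])
```

```text
((595.1008911132812, 153.95359802246094), (111.16148376464844, 146.40911865234375), 12.204429626464844)
0.14498920408862304 36.05
```

Measured travel is 0.145 m, so the shuttle is against the stop. Handing in.

```bash
python3 -c "
from rig import *
print(finish_job())"
```

```text
the job is handed in; nothing more can be done
None
```

I handed the job in after about 36 s: the brake was set at about 20 N, the green-labelled jar stood on the cork facing the pedal, the brake was released, and the shuttle rests against the green stop (measured travel 0.145 m); the label is within about 8° and the jar about 3 mm off centre by the cameras, and no verdict came back.

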